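# Fit the upper tier onto the small-parts stand

## Task

Put the blue tray onto the green four-post stand as its upper tier: all four corner holes over the four pins and the tray lying flat on the black post collars. Lower it on rather than dropping it, let go, and leave the grey tray where it is.

Things in the scene. Friction and masses are not known exactly. Their poses are not given: they have to be found in the camera images.
- blue_tier: Loose blue tray, 190 (own x) x 140 (y) mm, rim 16 mm high, floor 5 mm, about 0.3 kg. Four 24 mm holes at own (+-72, +-47) mm. In the middle a fixed blue bar handle along own x: bar 84 long, 14 wide, 14 high, its centre 52 mm above the underside, open below between uprights at x +-37 mm. Same after a half turn. Origin: centre of underside, z up. Starts on the worktop.
- stand: Green stand, fixed: base tray 200 (own x) x 150 (y) mm, posts at own (+-72, +-47) mm, each with a black 36 mm collar, top 55 mm up (the tier's underside rests there), and above it an 8 mm steel pin, pointed, to 85 mm; 8 mm play all round in the holes. A gear and a cap lie on its base. Seated, the tier's centre and axes match the stand's (or a half turn). Origin: centre of underside, z up.
- grey_tier: Bystander, not to be used: loose grey tray with the outline, height and handle of the blue one, but only two 14 mm holes, at own (+-80, 0) mm; it belongs to another stand. Origin: centre of underside, z up. Lies on the worktop.

How it is judged:
At the end, for the whole second after the job is handed in: The blue tray rests level (within 3 degrees) and still on the collars, every hole over its pin: underside 55 mm (+-4) above the stand's origin, centres within 15 mm, long sides within 10 degrees either way round; the grey tray is within 30 mm of where it stood (z of blue_tier in the frame of stand between 0.051 and 0.059 m and horizontal distance between blue_tier and stand below 0.015 m and angle between the x axis of blue_tier and the x axis of stand, either way round below 0.18 rad and angle between blue_tier's own z axis and vertical below 0.06 rad and linear speed of blue_tier below 0.02 m/s and distance of grey_tier from where it was at the start of the episode below 0.03 m); the robot touches nothing.
It fails at once if the blue tray is dropped (falls free, untouched by the fingers, faster than 0.6 m/s: a fall of about 20 mm) (linear speed of blue_tier above 0.6 m/s and contact force between the fingers and blue_tier below 0.1 N).
It fails at once if the grey tray is moved more than 30 mm (distance of grey_tier from where it was at the start of the episode above 0.03 m).
It also fails if it takes over 38 s, if anything falls off the work surface, if the arm or the gripper's body presses on something with over 40 N, if the wrist force passes 120 N, or if a joint passes its speed limit or range.

## Robot

A 6-joint arm with a two-finger parallel gripper is mounted at the origin on a cart in front of the work surface, level with it; the furniture and walls round the work are solid. World frame = base frame: x ahead of the robot, y to its left, z up, the work surface at z = 0. Lengths are in m, angles in rad, forces in N, time in s.
With the tool pointing down it reaches from about 0.15 to 0.775 m from the base axis. Payload 6.1 kg.
Tool frame: the origin (TCP) lies at the very end of the fingers, on their centre line; the grasp point (between the pads) lies 19 mm behind it; z points along the fingers, y is the line along which they close (so a half turn about z gives the same grasp; the last joint's range is limited). The gripper opens to 85 mm and grips with 20 to 120 N. Pads are 22 mm wide; open, the fingers measure 114 mm over their backs; the gripper's body (76 mm by 85 mm) begins 54 mm behind the grasp point. The pads swing forward as they close: fully open they stand 13 mm farther back than shut.
Start: joints at [-1.287, 0.126, -0.04, 1.405, 0, 1.571], TCP at [0.147, -0.504, 0.231] pointing down, gripper open.
Joint ranges: [-2.72, 2.72], [-0.95, 1.95], [-1.27, 1.35], [-1.78, 2.02], [-1.46, 1.47], [-3.14, 3.14]. Speed limits (rad/s): [2.39, 2.39, 3.01, 3.14, 3.14, 3.14].

## Interface

Orientations are given as a rotation vector (axis times angle).
In Python, from workcell import ctrl gives the robot as it stands. Calls block until the motion is done:
- ctrl.move_to(position, orientation): joint-space move of the TCP to a pose.
- ctrl.movel(position, frame=None, v=0.15): straight line of the TCP; frame=None keeps the orientation; v is the mean speed in m/s.
- ctrl.move_joints(angles): joint-space move.
- ctrl.grip(opening, squeeze=None): opening from 0.0 (shut) to 1.0 (fully open); squeeze is the grip in N (None keeps the last); returns when the fingers have stopped.
- ctrl.wait(seconds).
- ctrl.inverse_kinematics(position, orientation): joint angles nearest the present ones, or None.
- ctrl.read_state(): the state.
- ctrl.capture(name): name is "side" or "top"; returns a dict with "frame" (420x560x3 uint8, red, green, blue), "mtx" (3x3 intrinsics, pixels), "view" (4x4, takes a point from world to camera coordinates). Camera axes: x right, y up, looking along -z (the intrinsics and any distortion apply to the point x, -y, -z); pixel columns grow to the right and rows downward; lengths in m; the calibration is good to about 2 mm. A picture is of the moment at which its call begins. There is no depth.
A pose or a line that the arm cannot do raises ctrl.PlanningError and nothing moves.
- ctrl.sign_off(): hands the job in; it is judged then, once.
The state is a dict: "time": time; "q": joint angles; "joint_velocities": joint speeds; "tau": joint torques, N m; "eef_pos": TCP position; "orientation": TCP orientation; "ft_force": force on the tool from outside, world axes, zero at the start; "moment": the same for the moment, N m; "finger_gap": opening from 0.0 (shut) to 1.0 (fully open); "finger_force": force on a finger pad.
Only numpy, scipy, OpenCV 4.12 (cv2) and the standard library are available. Lean on these libraries where they do the work, as an engineer would, in place of code of your own. Each camera call takes 0.05 s, during which the arm holds its last target. There are 200 camera calls.

## Working session

There is one attempt and no reset: what is moved stays moved. The work goes in short steps, each a Python script; the robot and the scene stay as the last script left them, time stands still between calls to the robot, and variables do not carry over. Pictures are saved under pics/ and viewed, at most 10 in all, crops included, and the job is handed in when it is done.

```bash
mkdir -p pics; ls
python3 - <<'E'
from workcell import ctrl
import cv2,numpy as np,pickle
d={n:ctrl.capture(n) for n in("side","top")}
pickle.dump(d,open("cap0.pkl","wb"))
for n in d:
    cv2.imwrite(f"pics/{n}0.png",d[n]["frame"][:,:,::-1])
    print(n,d[n]["mtx"].round(1).tolist(),d[n]["view"].round(3).tolist(),d[n].keys())
s=ctrl.read_state();print(s["time"],s["eef_pos"],s["orientation"],s["finger_gap"],s["ft_force"])
E
```

```text
pics
side [[421.7, 0.0, 277.9], [0.0, 421.7, 201.6], [0.0, 0.0, 1.0]] [[0.997, 0.079, 0.016, -0.489], [-0.046, 0.388, 0.92, -0.012], [0.067, -0.918, 0.39, -1.092], [0.0, 0.0, 0.0, 1.0]] dict_keys(['frame', 'mtx', 'view'])
top [[422.6, 0.0, 278.2], [0.0, 422.6, 212.1], [0.0, 0.0, 1.0]] [[-0.015, -1.0, 0.021, -0.008], [0.996, -0.013, 0.091, -0.49], [-0.091, 0.022, 0.996, -1.112], [0.0, 0.0, 0.0, 1.0]] dict_keys(['frame', 'mtx', 'view'])
0.1 [ 0.14689627 -0.50364524  0.23058904] [-3.10858832e+00 -4.44105724e-01  3.39857166e-04] 1.000334558335872 [-0.33576094 -0.33175142 -0.23230771]
```

View pics/top0.png

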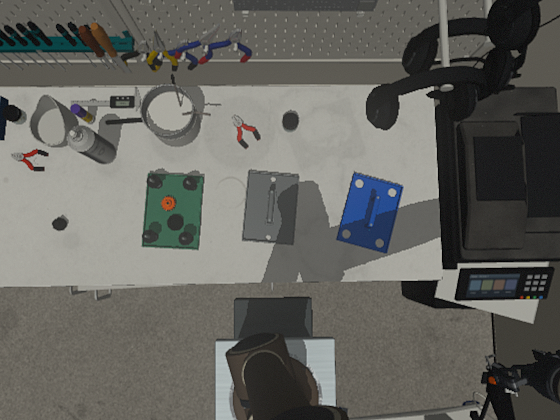

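View pics/side0.png

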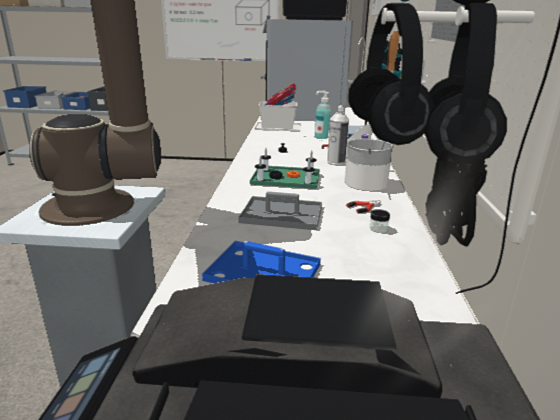

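The top view shows the green stand at about (174,210), the grey tray at (270,207) and the blue tray at (370,212), tilted slightly. In the side view blue is nearest at (262,262), then grey at (282,210), then the stand at (287,172). The path from blue to stand passes over grey, so the tray has to be lifted well clear.

```bash
cat > h.py <<'E'
import numpy as np,cv2
def ray(c,uv):
    V=c["view"];R,t=V[:3,:3],V[:3,3]
    p=np.linalg.solve(c["mtx"],[uv[0],uv[1],1.]);d=R.T@(p*[1,-1,-1])
    return -R.T@t,d
def plane(c,uv,z):
    o,d=ray(c,uv);return o+d*(z-o[2])/d[2]
def tri(c1,u1,c2,u2):
    o1,d1=ray(c1,u1);o2,d2=ray(c2,u2)
    s=np.linalg.lstsq(np.c_[d1,-d2],o2-o1,rcond=None)[0]
    a,b=o1+d1*s[0],o2+d2*s[1];return (a+b)/2,np.linalg.norm(a-b)
def blob(f,lo,hi):
    m=cv2.inRange(cv2.cvtColor(f,cv2.COLOR_RGB2HSV),np.array(lo),np.array(hi))
    cs,_=cv2.findContours(m,cv2.RETR_EXTERNAL,cv2.CHAIN_APPROX_NONE)
    return m,cs
BLUE=((105,140,40),(130,255,255));GREEN=((60,90,30),(90,255,200))
def rect(c,hsv,z,roi):
    """min-area rectangle of a coloured blob, cast onto height z"""
    x0,y0,x1,y1=roi;f=c["frame"][y0:y1,x0:x1]
    m,cs=blob(f,*hsv);k=max(cs,key=cv2.contourArea)
    k=cv2.convexHull(k)[:,0]+[x0,y0]
    w=np.array([plane(c,u,z)[:2] for u in k])
    (cx,cy),(a,b),g=cv2.minAreaRect((w*1000).astype(np.float32))
    if a<b: a,b,g=b,a,g+90
    g=(g+90)%180-90
    return np.array([cx,cy])/1000,(a,b),g
E
python3 - <<'E'
from h import *;import pickle
d=pickle.load(open("cap0.pkl","rb"));t,s=d["top"],d["side"]
print("blue",rect(t,BLUE,.008,(325,160,415,260)))
print("green",rect(t,GREEN,.008,(130,160,215,260)))
# white holes in blue, dark collars on green
f=t["frame"]
def sub(roi,m,z,n):
    x0,y0=roi[:2]
    _,_,st,ce=cv2.connectedComponentsWithStats(m)
    for a,c in zip(st[1:],ce[1:]):
        if 15<a[4]<400: p=c+[x0,y0];print(n,p.round(1),a[4],plane(t,p,z).round(4))
g=f[165:260,325:415];h=cv2.cvtColor(g,cv2.COLOR_RGB2HSV)
m,cs=blob(g,*BLUE);hull=np.zeros_like(m);cv2.fillConvexPoly(hull,cv2.convexHull(max(cs,key=cv2.contourArea)),255)
sub((325,165),cv2.inRange(h[:,:,1],0,100)&hull,.002,"hole")
a=cv2.resize(f[160:260,130:215],None,fx=4,fy=4,interpolation=2)
b=cv2.resize(f[160:260,325:415],None,fx=4,fy=4,interpolation=2)
cv2.imwrite("pics/crop1.png",np.hstack([a,b])[:,:,::-1])
c=cv2.resize(s["frame"][140:290,195:335],None,fx=4,fy=4,interpolation=2);cv2.imwrite("pics/crop2.png",c[:,:,::-1])
E
```

```text
blue (array([ 0.48727197, -0.26499542]), (189.29176330566406, 141.31637573242188), -16.192459106445312)
green (array([0.49913324, 0.26843225]), (194.91175842285156, 143.76316833496094), -4.142463684082031)
hole [358.8 183.1] 66 [ 0.5692 -0.239   0.002 ]
hole [391.8 192.1] 65 [ 0.5429 -0.3295  0.002 ]
hole [345.8 233.5] 70 [ 0.4305 -0.1987  0.002 ]
hole [379.1 242.7] 68 [ 0.4041 -0.2891  0.002 ]
```

View pics/crop1.png

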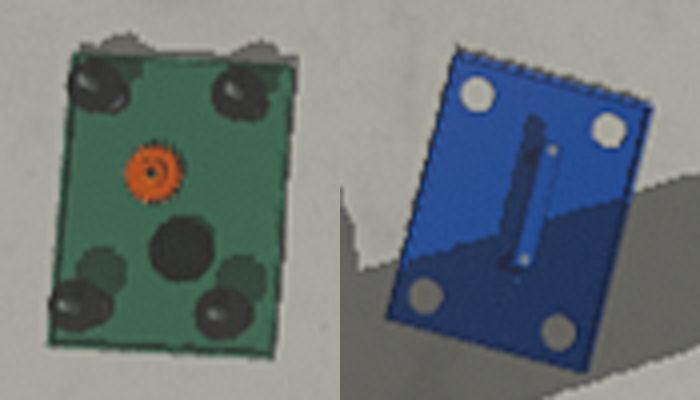

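View pics/crop2.png

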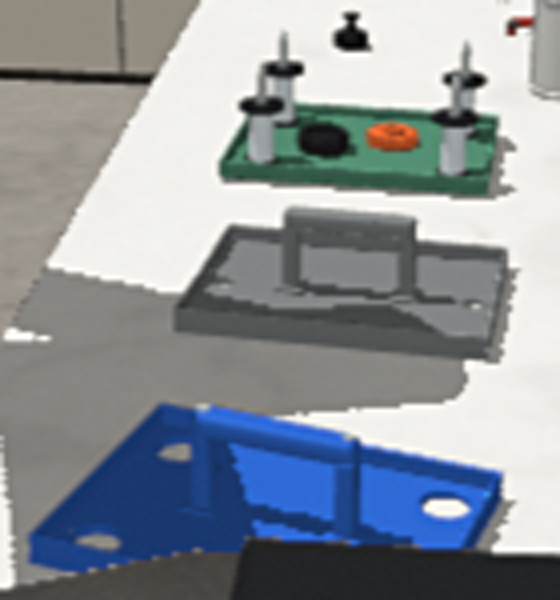

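Left crop: collars at roughly (98,88), (240,94), (82,304), (224,312). Right crop: blue's four holes, which fit 144 x 94 mm spacing, and the handle. The side crop shows the collars at (262,104), (283,69), (454,117), (464,78). Next I'll measure the collars and the bar from both views.

```bash
cat > stand.py <<'E'
from h import *
def stand(t,s,prt=True):
    x0,y0,x1,y1=130,160,215,260
    h=cv2.cvtColor(t["frame"][y0:y1,x0:x1],cv2.COLOR_RGB2HSV)
    m=cv2.inRange(h,np.array((0,0,0)),np.array((180,70,75)))
    _,_,st,ce=cv2.connectedComponentsWithStats(m)
    P=[]
    for a,c in zip(st[1:],ce[1:]):
        if 60<a[4]<400:
            p=c+[x0,y0];w=plane(t,p,.055);P.append(w)
            if prt: print(p.round(1),a.tolist(),w.round(4))
    return P
E
python3 - <<'E'
from stand import *;import pickle
d=pickle.load(open("cap0.pkl","rb"));t,s=d["top"],d["side"]
stand(t,s)
# stand collars by two views (crop pixel readings); order: (near/far x, y)
top={"nearL":(82,304),"nearR":(224,312),"farL":(98,88),"farR":(240,94)}
side={"nearL":(283,69),"nearR":(262,104),"farL":(464,78),"farR":(454,117)}
P={}
for k in top:
    u=np.array(top[k])/4+[130,160]-.4;v=np.array(side[k])/4+[195,140]-.4
    P[k],e=tri(t,u,s,v);print(k,P[k].round(4),round(e,4))
print("centre",np.mean(list(P.values()),0))
u=np.array([552-340,150])/4+[325,160]-.4;u2=np.array([524-340,260])/4+[325,160]-.4
v=np.array([350,440])/4+[195,140]-.4;v2=np.array([203,410])/4+[195,140]-.4
print("bar ends",tri(t,u,s,v),tri(t,u2,s,v2))
E
```

```text
[154.1 184.3] [15, 13, 22, 52, 241] [0.5636 0.3088 0.055 ]
[190.9 182.2] [53, 15, 18, 16, 184] [0.5679 0.2131 0.055 ]
[175.2 221.7] [37, 54, 17, 17, 221] [0.465  0.2533 0.055 ]
[151.4 233.1] [12, 62, 19, 24, 277] [0.4363 0.3141 0.055 ]
[187.4 234.3] [48, 64, 18, 21, 244] [0.432  0.2218 0.055 ]
nearL [0.4276 0.3171 0.0547] 0.0048
nearR [0.4215 0.2259 0.055 ] 0.0043
farL [0.5693 0.3085 0.0557] 0.0025
farR [0.5636 0.2166 0.0542] 0.0042
centre [0.49549047 0.26704598 0.05490787]
bar ends (array([ 0.52113503, -0.27499099,  0.0584301 ]), np.float64(0.002701672136420222)) (array([ 0.44924645, -0.25411164,  0.05859724]), np.float64(0.0026704974297300727))
```

Run:
```python
from h import *;import pickle
d=pickle.load(open("cap0.pkl","rb"));t=d["top"];f=t["frame"]
def proj(c,w):
    q=c["view"][:3,:3]@w+c["view"][:3,3];q=c["mtx"]@(q*[1,-1,-1]);return q[:2]/q[2]
a=np.deg2rad(-3.7);R=np.array([[np.cos(a),-np.sin(a)],[np.sin(a),np.cos(a)]]);C=np.array([.4955,.267])
T=[]
for sx,sy in((1,1),(1,-1),(-1,1),(-1,-1)):
    w=np.r_[C+R@[sx*.072,sy*.047],.055];u=proj(t,w);x0,y0=(u-13).astype(int)
    k=11;im=cv2.resize(f[y0:y0+26,x0:x0+26],None,fx=k,fy=k,interpolation=2)
    im=np.clip(im.astype(int)*2,0,255).astype(np.uint8)
    P=lambda w:tuple(int(v) for v in ((proj(t,w)-[x0,y0]+.5)*k))
    pts=np.array([P(w+[.018*np.cos(b),.018*np.sin(b),0]) for b in np.linspace(0,6.28,40)])
    cv2.polylines(im,[pts],True,(255,255,0),1)
    cv2.line(im,P(w),P(w+[0,0,.03]),(255,0,0),1);T.append(im)
cv2.imwrite("pics/col.png",np.vstack([np.hstack(T[:2]),np.hstack(T[2:])])[:,:,::-1])
```

```text
(no output)
```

View pics/col.png

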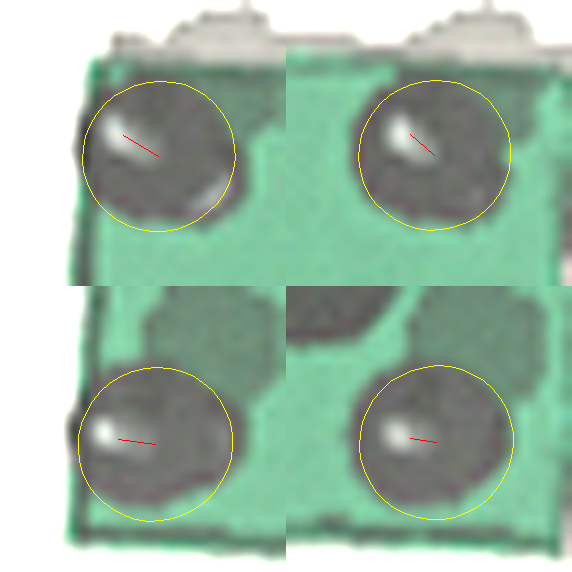

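The pin tips and collar rims both sit about 2 mm up and left of the drawn circles. That puts the stand centre at about (0.4975, 0.2688) at -3.9°, which agrees with the base outline (0.499, 0.268, -4.1°). Blue is at (0.4867, -0.2641), -16.2°. Next I grasp and lift it.

```bash
cat >> h.py <<'E'
def rv(deg): a=np.deg2rad(deg)/2; return np.pi*np.array([np.cos(a),np.sin(a),0])
def st(ctrl,n=""):
    s=ctrl.read_state();print(n,round(s["time"],2),np.round(s["eef_pos"],4),"gap",round(s["finger_gap"],3),"F",np.round(s["ft_force"],1),"M",np.round(s["moment"],2),"pad",np.round(s["finger_force"],1));return s
E
python3 - <<'E'
from workcell import ctrl
from h import *
b=np.array([.4867,-.2641])
for p,a in((np.r_[b,.033],-16.2),([.4975,.2688,.088],-3.9)):
    for k in(0,180): print(a,k,ctrl.inverse_kinematics(p,rv(a+k)))
ctrl.grip(.6)
ctrl.move_to(np.r_[b,.13],rv(-16.2)); st(ctrl,"above")
ctrl.movel(np.r_[b,.033],v=.1); st(ctrl,"down")
ctrl.grip(0.,60); st(ctrl,"gripped")
ctrl.movel(np.r_[b,.06],v=.05); st(ctrl,"lift")
ctrl.movel(np.r_[b,.165],v=.12); st(ctrl,"high")
f=ctrl.capture("side")["frame"];cv2.imwrite("pics/lift.png",f[:,:,::-1])
E
```

```text
-16.2 0 [-4.97170400e-01  2.52681205e-01 -3.28806443e-01  9.89308679e-01
  4.44089210e-16  2.92716559e+00]
-16.2 180 [-0.4971704   0.2526812  -0.32880644  0.98930868  0.         -0.21442706]
-3.9 0 [ 0.49536667  0.23837001 -0.2198179   1.11260841  0.         -2.57815814]
-3.9 180 [ 0.49536667  0.23837001 -0.2198179   1.11260841  0.          0.56343451]
above 2.11 [ 0.4865 -0.2647  0.1303] gap 0.602 F [-0.1 -0.  -0.3] M [ 0.05 -0.04 -0.02] pad 0.0
down 3.23 [ 0.4872 -0.2644  0.0337] gap 0.602 F [-0.  -0.3 -0.2] M [-0.02  0.01 -0.08] pad 0.0
gripped 3.65 [ 0.487  -0.2644  0.0336] gap 0.151 F [-0.7  0.   4. ] M [-0.06  0.16  0.01] pad 59.2
lift 4.34 [ 0.4867 -0.2641  0.06  ] gap 0.151 F [-0.5  0.3 -2.8] M [ 0. -0. -0.] pad 58.4
high 5.37 [ 0.4863 -0.2639  0.1641] gap 0.152 F [-0.1  0.7 -3.6] M [ 0.01  0.   -0.03] pad 58.4
```

View pics/lift.png

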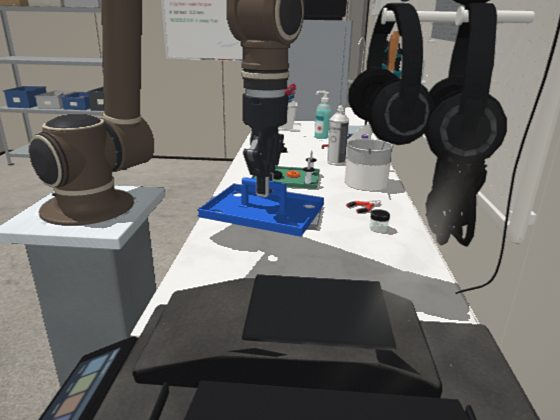

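The blue tray is held level and well clear in the side view, centre about (262,210). Joint 6 would pass its range if it kept the same heading, so I'll use the tray's half-turn symmetry and place it at 176.1°.

Run:
```python
from workcell import ctrl
from h import *;import pickle
ctrl.grip(0.,90)
q0=np.array(ctrl.read_state()["q"])
q1=ctrl.inverse_kinematics([.4975,.2688,.165],rv(176.1));print(np.round(q1,3))
for k in(.5,1.): ctrl.move_joints(q0+(np.array(q1)-q0)*k)
ctrl.wait(.3); st(ctrl,"over")
ctrl.movel([.4975,.2688,.13],v=.1);ctrl.wait(.2); s=st(ctrl,"hover");print(s["orientation"],rv(176.1))
d={n:ctrl.capture(n) for n in("side","top")};pickle.dump(d,open("cap1.pkl","wb"))
a=cv2.resize(d["side"]["frame"][110:220,220:350],None,fx=3,fy=3,interpolation=2)
b=cv2.resize(d["top"]["frame"][150:260,120:250],None,fx=3,fy=3,interpolation=2)
cv2.imwrite("pics/hover.png",np.hstack([a,b])[:,:,::-1])
```

```text
[ 0.495  0.209 -0.085  1.277  0.     0.563]
over 8.12 [0.4979 0.268  0.165 ] gap 0.145 F [ 0.1  0.1 -1.4] M [ 0.03  0.01 -0.03] pad 90.5
hover 8.82 [0.4979 0.2691 0.1309] gap 0.142 F [ 0.5 -0.  -2.8] M [-0.03 -0.01  0.02] pad 90.5
[1.06863834e-01 3.13853970e+00 1.12591345e-03] [0.10690007 3.13977336 0.        ]
```

View pics/hover.png

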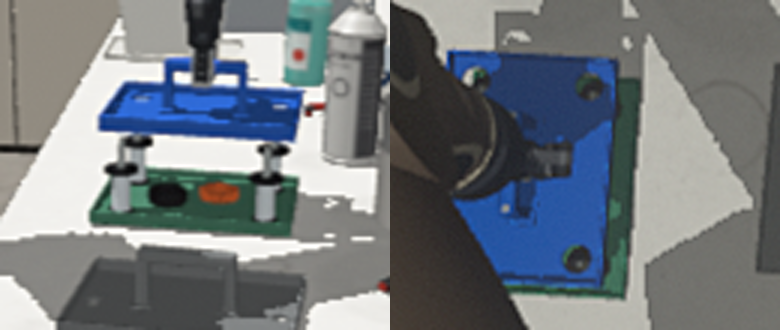

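Side crop: the tray hangs level over the four collars. Top crop: three holes show at (475,80), (588,86) and (578,259), with collars visible beneath. Quick check of the hole positions against the stand pose.

Run:
```python
from h import *;import pickle
t=pickle.load(open("cap1.pkl","rb"))["top"]
a=np.deg2rad(-3.9);R=np.array([[np.cos(a),-np.sin(a)],[np.sin(a),np.cos(a)]])
P=[plane(t,(np.array(u)-[390,0])/3+[120,150]-.4,.0995)[:2] for u in((475,80),(588,86),(578,259))]
Q=[np.array([.4975,.2688])+R@v for v in([.072,.047],[.072,-.047],[-.072,-.047])]
for p,q in zip(P,Q):print(p.round(4),q.round(4),(p-q).round(4))
print("blue yaw",np.degrees(np.arctan2(*(P[1]-P[2])[::-1])))
# tight blue mask outline right/top edges
```

```text
[0.5769 0.3123] [0.5725 0.3108] [0.0043 0.0015]
[0.5707 0.2183] [0.5661 0.217 ] [0.0046 0.0013]
[0.4263 0.2258] [0.4225 0.2268] [ 0.0038 -0.0011]
blue yaw -2.9525747023799007
```

The holes sit about 4 mm further in +x than the stand pose, seen by the same camera. This fits a small grasp offset along the bar that the half turn doubled. I'll correct it and lower in steps, watching the force.

Run:
```python
from workcell import ctrl
from h import *;import pickle
p=np.array([.4937,.2683,.13])
ctrl.movel(p,v=.05); ctrl.wait(.2)
f0=np.array(ctrl.read_state()["ft_force"]);ok=True
for z in(.122,.115,.108,.102,.097,.094):
    p[2]=z;ctrl.movel(p,v=.05);ctrl.wait(.1);s=st(ctrl,z)
    if np.linalg.norm(np.array(s["ft_force"])-f0)>6: print("contact");break
d={n:ctrl.capture(n) for n in("side","top")};pickle.dump(d,open("cap2.pkl","wb"))
a=cv2.resize(d["side"]["frame"][110:220,220:350],None,fx=3,fy=3,interpolation=2)
b=cv2.resize(d["top"]["frame"][150:260,120:250],None,fx=3,fy=3,interpolation=2)
cv2.imwrite("pics/low.png",np.hstack([a,b])[:,:,::-1])
```

```text
0.122 9.78 [0.4936 0.2683 0.1219] gap 0.149 F [-0.  -0.1 -2.3] M [-0.    0.04  0.01] pad 90.5
0.115 10.17 [0.4936 0.2683 0.1149] gap 0.147 F [-0.1  0.1 -1.7] M [-0.01 -0.02  0.  ] pad 90.5
0.108 10.56 [0.4937 0.2683 0.1079] gap 0.146 F [-0.2 -0.7 -3.2] M [ 0.03 -0.05  0.04] pad 90.5
0.102 10.93 [0.4936 0.2683 0.1019] gap 0.143 F [-0.1  0.2 -3.4] M [-0.01  0.04  0.02] pad 90.5
0.097 11.28 [0.4936 0.2683 0.0969] gap 0.144 F [-0.3  0.5 -2.2] M [-0.03  0.01 -0.01] pad 90.5
0.094 11.62 [0.4937 0.2683 0.094 ] gap 0.144 F [ 0.2  0.3 -2.1] M [-0.01 -0.    0.  ] pad 90.5
```

View pics/low.png

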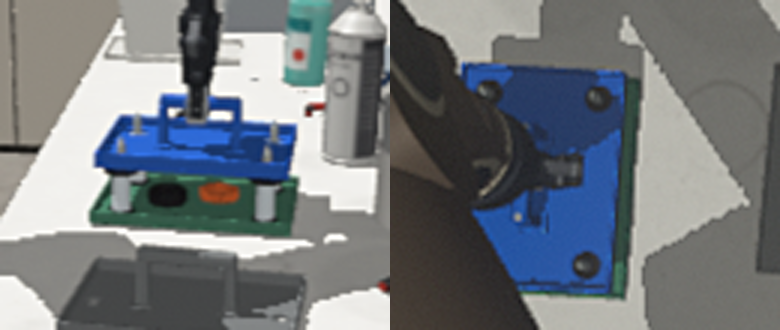

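All four pins now show through the tray in the side crop at (137,127), (273,130), (121,147) and (267,152). No contact force was felt, and the holes in the top crop show centred black collars. Next: final lowering, release and retreat.

Run:
```python
from workcell import ctrl
from h import *;import pickle
p=np.array([.4937,.2683,.094])
for z in np.arange(.0925,.0835,-.001):
    p[2]=z;ctrl.movel(p,v=.02);ctrl.wait(.1);s=ctrl.read_state()
    if s["ft_force"][2]>3: break
st(ctrl,"seat"); ctrl.grip(0.,20);ctrl.wait(.1);ctrl.grip(.35);ctrl.wait(.2);st(ctrl,"open")
p[2]+=.08;ctrl.movel(p,v=.1);st(ctrl,"up")
ctrl.move_to([.30,0,.30],rv(180)) ;st(ctrl,"away")
d={n:ctrl.capture(n) for n in("side","top")};pickle.dump(d,open("cap3.pkl","wb"))
a=cv2.resize(d["side"]["frame"][110:220,220:350],None,fx=3,fy=3,interpolation=2)
b=cv2.resize(d["top"]["frame"][150:260,120:250],None,fx=3,fy=3,interpolation=2)
cv2.imwrite("pics/end.png",np.hstack([a,b])[:,:,::-1])
print(rect(d["top"],BLUE,.065,(120,150,250,260)))
```

```text
seat 13.82 [0.4939 0.2684 0.0887] gap 0.142 F [-2.9 -1.5  7.5] M [-0.29  0.56  0.03] pad 91.9
open 14.66 [0.4937 0.2683 0.0874] gap 0.351 F [-0.4 -0.1  0.2] M [0.06 0.01 0.  ] pad 0.0
up 15.61 [0.4934 0.2681 0.1668] gap 0.352 F [0.6 0.5 0.3] M [ 0.03  0.01 -0.06] pad 0.0
away 16.95 [3.006e-01 3.000e-04 2.995e-01] gap 0.352 F [ 0.4  0.7 -0.2] M [0.06 0.02 0.03] pad 0.0
(array([0.49693307, 0.26852814]), (190.16641235351562, 139.6482391357422), -3.67816162109375)
```

View pics/end.png

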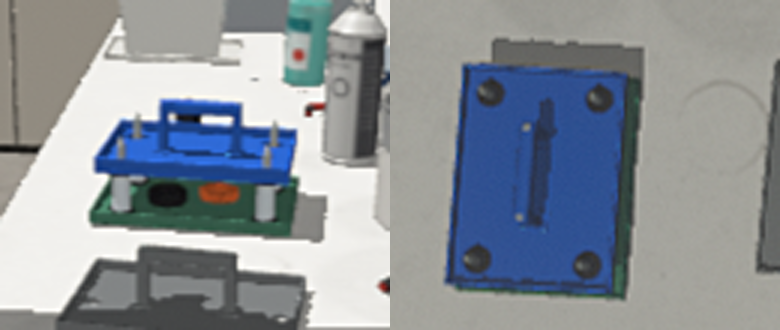

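The tray lies flat on the collars with all four pins through its holes. Its centre is (0.4969, 0.2685) at -3.7°, which matches the stand. Grey has not been touched and the arm is clear, so I'm handing it in.

```bash
python3 -c "
from workcell import ctrl
print(ctrl.sign_off())"
```

```text
the job is handed in; nothing more can be done
None
```

The blue tray is on the stand's collars with all four pins through its holes, released and clear of the arm. The grey tray was left alone, and I handed the job in at about 17 s on the robot's clock; no verdict came back.

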